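# Load the sample carriage and unhitch it

### The job

Get the small sample carriage ready to leave: set the slim vial upright in its pocket one (the narrow pocket, one stud), and after that the squat jar in pocket two (the wide pocket, two studs), both fully down on the pocket floor. Then unhitch the carriage: pull the coupler's latch tab sideways, away from the coupler, against its spring, and lift the tongue off the ball by it until the coupler is at least 5 cm higher than it sat. Finish holding the tongue raised and still: do not lower it or let go; leave the other things on the bench where they stand.

Things in the scene. Friction and masses are not known exactly. Their poses are not given: they have to be found in the camera images.
- dock: Fixed station: ball mount and parked carriage. Origin on the bench below the ball; x level from the ball along the tongue to the carriage, y left of that, z up. Steel ball 26 mm across on a 10 mm neck. Carriage: metal block 72 (x) x 126 (y) mm centred at x = 190 mm, top 62 mm above the bench, with two round pockets side by side in y, marked by one and two studs on the edge nearer the ball.
- pocket_one (a point): Centre of the floor of pocket one: 26 mm wide round pocket, 40 mm above the bench, 22 mm below the block's top, at (190, -30) mm in the dock's frame. Its axes are the dock's.
- pocket_two (a point): Centre of the floor of pocket two: 41 mm wide round pocket, 40 mm above the bench, 22 mm below the block's top, at (190, 28) mm in the dock's frame. Its axes are the dock's.
- ball_top (a point): Top of the ball, 71 mm above the bench. The ball does not move.
- coupler (a point): Centre of the top face of the coupler housing (grey, 50 x 42 mm, 32 mm tall) that covers the ball; 80 mm above the bench at the start, moves with the tongue.
- latch_grip (a point): Grip point, mid-tab, 80 mm above the bench: upright dark tab 22 (dock x) x 12 (dock y) mm, top 101 mm up, at the coupler's dock +y side, 55 mm from the ball's axis when shut, 28 mm free between tab and housing. A strip 43 to 48 mm up joins tab and coupler. Dock axes while the tongue is down. Grip it across its 12 mm (fingers closing along dock y).
- latch (a joint): Latch slide, m: 0 shut, to a stop at 0.020 as the tab is pulled along dock +y, away from the coupler. Spring 4 N shut, 9 N fully drawn; springs back when let go. Its fork grips under the ball; from 0.015 on it is clear and the tongue can rise. The latch rides on the tongue: lifting the drawn tab lifts the tongue. It must stay drawn while the coupler rises its first 30 mm.
- tongue (a joint): Tongue hinge, rad: 0 with the coupler down on the ball, to a stop at 0.6 as the coupler end rises; 0.34 is 5 cm up. Hinge line level, along dock y, at the carriage, 150 mm from the ball's axis, 60 mm above the bench. Tongue 0.25 to 0.6 kg, no spring or friction: it falls back if let go. The latch tab tilts with it.
- slim_vial: Slim brown glass vial with a black cap, 21 mm across, 80 mm tall, standing loose on the bench; origin at the centre of its underside, z up its axis.
- squat_jar: Squat brown glass jar, 35 mm across, 56 mm tall, standing loose on the bench; origin at the centre of its underside, z up its axis.
- weigh_bottle: Bystander: clear weighing bottle with a knobbed lid, 39 mm across, 58 mm tall; origin at the centre of its underside.
- crucible: Bystander: white porcelain crucible, 39 mm across, 32 mm tall; origin at the centre of its underside.
- stand_stirrer: Fixed tall lab stand with a clamp and a motor, right of the task: its pole (15 mm thick, 1 m tall) stands 113 mm ahead (+x) and 54 mm left (+y) of this origin; the clamp reaches 0.13 m to the pole's right at 0.57 m height, the motor hangs above 0.65 m. Pass in front of it, with the arm drawn in.
Not all that is in view belongs to the job. What is shaped like the squat_jar but blue or turquoise is not meant.

How it is judged:
On the way, in this order (a step that is already met when the one before it is completed fails the run):
1. the slim vial stands in pocket one, released, the jar not yet in pocket two (horizontal distance between slim_vial and pocket_one below 0.008 m and z of slim_vial in the frame of pocket_one below 0.006 m and angle between slim_vial's own z axis and vertical below 0.25 rad and contact force between the fingers and slim_vial below 0.1 N and horizontal distance between squat_jar and pocket_two above 0.03 m), for 0.1 s.
2. the squat jar stands in pocket two, released, the vial still in pocket one (horizontal distance between squat_jar and pocket_two below 0.008 m and z of squat_jar in the frame of pocket_two below 0.006 m and angle between each of squat_jar, slim_vial's own z axis and vertical below 0.25 rad and horizontal distance between slim_vial and pocket_one below 0.008 m and z of slim_vial in the frame of pocket_one below 0.006 m and contact force between the fingers and squat_jar below 0.1 N), for 0.1 s.
3. the latch is drawn aside with the tongue still down (value of joint latch above 0.013 m and value of joint tongue below 0.08 rad), for 0.05 s.
4. the tongue is raised off the ball (value of joint tongue above 0.29 rad), for 0.2 s.
At the end, for the whole second after the job is handed in: The slim vial stands in pocket one and the squat jar in pocket two (within 8 mm of the pocket centre, base within 6 mm of the floor, within 0.25 rad of upright), both released; the tongue is held up by the fingers, still (under 0.1 rad/s), at over 0.30 rad, which is about 45 mm up at the coupler (all of step 2 and contact force between the fingers and slim_vial below 0.1 N and value of joint tongue above 0.3 rad and velocity of joint tongue between -0.1 and 0.1 rad/s and contact force between the fingers and dock above 0.5 N); the arm keeps its last pose, push and grip.
It fails at once if a bystander is pushed over 3 cm or knocked over (distance of any of weigh_bottle, crucible from where it was at the start of the episode above 0.03 m or angle between any of weigh_bottle, crucible's own z axis and vertical above 0.6 rad).
It also fails if it takes over 69 s, if anything falls off the work surface, if the arm or the gripper's body presses on something with over 40 N, if the wrist force passes 120 N, or if a joint passes its speed limit or range.

### The arm

A 6-joint arm with a two-finger parallel gripper is mounted at the origin on a cart in front of the work surface, level with it; the furniture and walls round the work are solid. World frame = base frame: x ahead of the robot, y to its left, z up, the work surface at z = 0. Lengths are in m, angles in rad, forces in N, time in s.
With the tool pointing down it reaches from about 0.3 to 0.95 m from the base axis. Payload 3.1 kg.
Tool frame: the origin (TCP) lies at the very end of the fingers, on their centre line; the grasp point (between the pads) lies 19 mm behind it; z points along the fingers, y is the line along which they close (so a half turn about z gives the same grasp; the last joint's range is limited). The gripper opens to 85 mm and grips with 20 to 120 N. Pads are 22 mm wide; open, the fingers measure 114 mm over their backs; the gripper's body (76 mm by 85 mm) begins 54 mm behind the grasp point. The pads swing forward as they close: fully open they stand 13 mm farther back than shut.
Start: joints at [1.222, 0.308, 1.634, -0, 1.2, -0.07], TCP at [0.172, 0.601, 0.231] pointing down, gripper open.
Joint ranges: [-3.06, 3.06], [-0.79, 1.96], [0.05, 2.63], [-1.19, 4.34], [0.05, 2.64], [-2.94, 2.94]. Speed limits (rad/s): [2.79, 2.79, 3.14, 3.14, 3.14, 3.14].

### API

Orientations are given as a unit quaternion [w, x, y, z].
In Python, from station import get_state, read_camera, job_done, spot_in, silhouettes, spot_point gives the robot as it stands.
- The arm moves only by the tool drive_tool, never from a script. Its argument "steps" is one flat list of numbers, 6 for each row, row after row: the shift along the tool's x, y, z in shares of 1 m (1.0 is 1 m), then the turn, a rotation vector about the tool's x, y, z in shares of 180 degrees (1.0 is 180 degrees). A call has 1 to 12 rows; each row is the pose to reach, as a shift and turn from the pose commanded when the call began, along the tool's axes at that moment; what a row does not reach only later rows make up. A row lasts 1/10 s, in which the tool goes at most 50 mm and 8.59 degrees, less where a joint would pass 70% of its speed; a pose out of reach is approached as far as the arm can. No shift or turn number may pass 1 either way. A call with a gripper value outside its range is refused whole. "gripper" is the finger opening in m, from 0 to 0.0854, set as the call begins (left out, the last holds). The fingers move at their own pace and stop on an object; the grip force is fixed at half the most. Time passes only in rows, so rows that repeat a pose let the fingers close. It gives the time, the measured TCP pose, the force, the opening and the grip force at its end, in the units of the state.
- get_state(): the state, without advancing time (a new reading comes with each control period).
- read_camera(name): name is "side" or "top"; returns a dict with "color" (384x512x3 uint8, red, green, blue), "fov_y" (degrees; the focal length in pixels is half the picture's height over the tangent of half this angle, whatever the lens; pixels are square), "cx", "cy" (the principal point, pixels), "dist" ([k1, k2, p1, p2, k3] as OpenCV has them; the pictures are not rectified), "view" (4x4, takes a point from world to camera coordinates). Camera axes: x right, y down, z forward; pixel columns grow to the right and rows downward; lengths in m; the calibration is good to about 2 mm. A picture is of the moment at which its call begins. There is no depth.
- job_done(): hands the job in; it is judged then, once.
Trained networks look in the newest picture that a camera, given by its name, has taken for a name from the list of things; names that differ only in an ending like _2 or _b are one class to them, and where a whole thing is asked for, a point or a joint stands for the part that bears it (a point fixed in the world has none). Each returns a list of dicts, best first, with "conf" (0 to 1); they miss things now and then, are a little off and sometimes report something else, mostly with a low value. They report only what shows in the picture. A call takes as long as a camera call. They do not tell look-alikes from the thing itself.
- spot_in(camera, query): "location" ([x, y, z] in m, in world coordinates, good to about 4 mm: the middle of the surface that is visible of it).
- silhouettes(camera, query): "mask" (384x512 bool, what is visible of it).
- spot_point(camera, query): "location" ([x, y, z] in m, in world coordinates, good to about 4 mm: a listed point, or the origin of a listed thing).
The state is a dict: "clock": time; "joint_pos": joint angles; "qvel": joint speeds; "effort": joint torques, N m; "position": TCP position; "orientation": TCP orientation; "force": force on the tool from outside, world axes, zero at the start; "torque": the same for the moment, N m; "finger_gap": opening from 0.0 (shut) to 1.0 (fully open); "gripper_force": force on a finger pad.
Only numpy, scipy, OpenCV 4.12 (cv2) and the standard library are available. Lean on these libraries where they do the work, as an engineer would, in place of code of your own. Each camera call takes 0.05 s, during which the arm holds its last target. There are 200 camera calls.

## Working session

There is one attempt and no reset: what is moved stays moved. The work goes in short steps, Python scripts to look and compute and a tool call to move; the robot and the scene stay as the last step left them, time stands still between calls to the robot, and variables do not carry over. Pictures are saved under pics/ and viewed, at most 10 in all, crops included, and the job is handed in when it is done.

Besides the shell and the picture viewer there is one more tool, called after ">>>" as name(argument=value, ...) on one line, values as JSON. drive_tool: Moves the arm, as the interface text tells. Its arguments: {"type":"object","properties":{"steps":{"type":"array"},"gripper":{"type":"number"}},"required":["steps"]}

```bash
mkdir -p pics; ls; python3 - <<'E'
from station import *
import cv2, numpy as np
s=get_state(); print({k:np.round(v,3).tolist() for k,v in s.items()})
ims=[]
for c in ("side","top"):
    r=read_camera(c); ims.append(r["color"]); print(c,r["fov_y"],r["cx"],r["cy"],r["dist"],np.round(r["view"],3).tolist())
    for q in ["dock","pocket_one","pocket_two","ball_top","coupler","latch_grip","slim_vial","squat_jar","weigh_bottle","crucible","stand_stirrer"]:
        print(q,[(round(d["conf"],2),np.round(d["location"],3).tolist()) for d in spot_point(c,q)[:4]])
    cv2.imwrite(f"pics/{c}0.png",r["color"][...,::-1])
E
```

```text
pics
{'clock': 0.0, 'joint_pos': [1.222, 0.309, 1.635, -0.0, 1.2, -0.07], 'qvel': [-0.001, -0.0, -0.001, 0.001, -0.0, -0.001], 'effort': [0.001, -41.524, -27.667, -0.0, 0.01, -0.0], 'position': [0.172, 0.6, 0.23], 'orientation': [-0.0, 0.139, 0.99, -0.001], 'force': [0.114, -0.422, -0.504], 'torque': [-0.018, -0.013, -0.024], 'gripper_force': 0.0, 'finger_gap': 0.997}
side 43.26859444935833 259.721716439873 191.9303379062273 [-0.05857257  0.          0.          0.          0.        ] [[-0.929, -0.371, -0.006, 0.562], [-0.147, 0.382, -0.912, 0.058], [0.34, -0.847, -0.409, 1.259], [0.0, 0.0, 0.0, 1.0]]
dock [(0.84, [0.448, 0.186, 0.0]), (0.66, [0.348, 0.319, -0.004]), (0.24, [0.628, 0.253, 0.036])]
pocket_one [(0.82, [0.636, 0.193, 0.04])]
pocket_two [(0.79, [0.63, 0.256, 0.038])]
ball_top [(0.66, [0.448, 0.186, 0.068])]
coupler [(0.57, [0.448, 0.189, 0.085])]
latch_grip [(0.48, [0.436, 0.243, 0.081])]
slim_vial [(0.81, [0.35, 0.322, -0.002])]
squat_jar [(0.76, [0.452, 0.364, 0.002]), (0.66, [0.543, 0.391, -0.001]), (0.65, [0.494, 0.303, 0.003])]
weigh_bottle [(0.74, [0.352, 0.429, 0.001])]
crucible []
stand_stirrer []
top 44.63034635300099 253.68237019639446 189.5205136031055 [-0.16533295  0.          0.          0.          0.        ] [[0.207, -0.978, -0.004, 0.125], [-0.957, -0.201, -0.207, 0.551], [0.202, 0.046, -0.978, 1.16], [0.0, 0.0, 0.0, 1.0]]
dock []
pocket_one [(0.86, [0.642, 0.195, 0.04])]
pocket_two [(0.23, [0.64, 0.194, 0.042])]
ball_top [(0.98, [0.448, 0.188, 0.07])]
coupler [(0.95, [0.448, 0.185, 0.08]), (0.29, [0.449, 0.189, -0.001])]
latch_grip [(0.62, [0.436, 0.242, 0.085])]
slim_vial [(0.5, [0.35, 0.319, 0.004]), (0.31, [0.445, 0.188, 0.07])]
squat_jar [(0.72, [0.539, 0.391, 0.0]), (0.48, [0.454, 0.364, -0.002]), (0.48, [0.489, 0.301, -0.001])]
weigh_bottle [(0.5, [0.353, 0.428, 0.001])]
crucible [(0.55, [0.64, 0.486, -0.004])]
stand_stirrer []
```

View pics/side0.png

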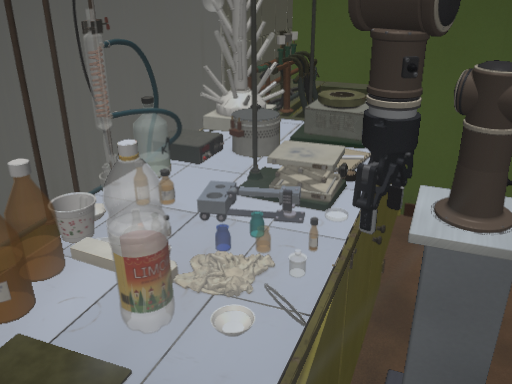

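View pics/top0.png

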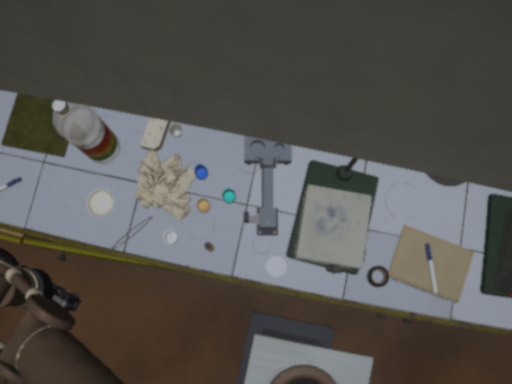

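The side view shows the vial at (313,235), the brown jar at (263,240), and the blue and turquoise look-alikes at (222,237) and (257,225). The dock lies around (200-300,190-220). In the top view the brown jar is at (204,206), the vial at (210,246), the dock block at (268,150) and the latch tab at (248,217). I'll refine these with a dock fit and overlays.

```bash
cat > h.py <<'E'
from station import *
import cv2, numpy as np
def proj(r,P):
    V=np.array(r["view"]); f=192/np.tan(np.radians(r["fov_y"])/2)
    K=np.array([[f,0,r["cx"]],[0,f,r["cy"]],[0,0,1.]])
    return cv2.projectPoints(np.atleast_2d(np.array(P,float)),cv2.Rodrigues(V[:3,:3])[0],V[:3,3],K,np.array(r["dist"],float))[0][:,0]
def dockw(p,L):
    L=np.atleast_2d(np.array(L,float)); c,s=np.cos(p[2]),np.sin(p[2])
    return np.c_[p[0]+c*L[:,0]-s*L[:,1],p[1]+s*L[:,0]+c*L[:,1],L[:,2]]
def circ(x,y,z,r): 
    t=np.linspace(0,2*np.pi,40); return np.c_[x+r*np.cos(t),y+r*np.sin(t),0*t+z]
def rect(x0,x1,y0,y1,z): return np.array([[x0,y0,z],[x1,y0,z],[x1,y1,z],[x0,y1,z],[x0,y0,z]])
DOCK=[rect(.154,.226,-.063,.063,.062),circ(.19,-.03,.062,.013),circ(.19,.028,.062,.0205),rect(-.025,.025,-.021,.021,.08),rect(-.011,.011,.049,.061,.101)]
def overlay(r,p,extra,box,k):
    im=cv2.resize(r["color"][...,::-1],None,fx=k,fy=k,interpolation=cv2.INTER_CUBIC)
    for L in DOCK: cv2.polylines(im,[np.int32((proj(r,dockw(p,L))+.5)*k)],False,(0,0,255),1)
    for L in extra: cv2.polylines(im,[np.int32((proj(r,L)+.5)*k)],False,(0,255,0),1)
    x0,x1,y0,y1=box; return im[y0*k:y1*k,x0*k:x1*k]
E
python3 - <<'E'
from h import *
from scipy.optimize import least_squares
L=dict(pocket_one=(.19,-.03,.04),pocket_two=(.19,.028,.04),ball_top=(0,0,.071),coupler=(0,0,.08),latch_grip=(0,.055,.08))
obs=[];
R={}; ob={"slim_vial":[],"squat_jar":[]}
for i in range(4):
  for c in ("side","top"):
    R[c]=read_camera(c)
    for q in L:
        for d in spot_point(c,q)[:1]:
            if d["conf"]>.4: obs.append((c,L[q],d["location"],q))
    for q in ob:
        for d in spot_point(c,q): 
            if d["conf"]>.3: ob[q].append((c,*np.round(d["location"],4)))
def fit(cs):
    o=[x for x in obs if x[0] in cs]
    f=lambda p:np.concatenate([(dockw(p,a[1])[0,:2]-np.array(a[2])[:2]) for a in o])
    s=least_squares(f,[.448,.187,.21],loss="soft_l1",f_scale=.003); return s.x
for cs in (["side"],["top"],["side","top"]): print(cs,fit(cs).round(4))
p=fit(["side","top"])
for q in L:
    print(q,[np.round(np.mean([o[2] for o in obs if o[3]==q and o[0]==c] or [[0,0,0]],0),4) for c in R])
for q in ob: print(q,*ob[q],sep="\n")
ex=[circ(.35,.3205,0,.0105),circ(.35,.3205,.08,.0075),circ(.453,.364,0,.0175),circ(.453,.364,.056,.012)]
np.save("p.npy",p)
a=overlay(R["side"],p,ex,(190,324,174,254),6)
b=overlay(R["top"],p,ex,(195,300,128,252),4)
cv2.imwrite("pics/s1.png",a[:, :800]); cv2.imwrite("pics/t1.png",b)
E
```

```text
['side'] [0.4468 0.1871 0.193 ]
['top'] [0.4474 0.1867 0.2066]
['side', 'top'] [0.4472 0.1869 0.2008]
pocket_one [array([0.6368, 0.1927, 0.0396]), array([0.6398, 0.1958, 0.0416])]
pocket_two [array([0.628 , 0.2524, 0.038 ]), array([0.6288, 0.2535, 0.0379])]
ball_top [array([0.451 , 0.1846, 0.0702]), array([0.4476, 0.1877, 0.0706])]
coupler [array([0.4482, 0.1878, 0.0824]), array([0.4482, 0.185 , 0.0805])]
latch_grip [array([0.4342, 0.2431, 0.079 ]), array([0.4325, 0.2416, 0.085 ])]
slim_vial
('side', np.float64(0.3469), np.float64(0.32), np.float64(-0.0003))
('side', np.float64(0.4362), np.float64(0.2452), np.float64(0.0782))
('top', np.float64(0.3456), np.float64(0.3182), np.float64(0.0034))
('side', np.float64(0.3492), np.float64(0.3198), np.float64(-0.0018))
('top', np.float64(0.3492), np.float64(0.3183), np.float64(0.0011))
('top', np.float64(0.3494), np.float64(0.3221), np.float64(0.0026))
('side', np.float64(0.3506), np.float64(0.3191), np.float64(-0.002))
('top', np.float64(0.3488), np.float64(0.319), np.float64(0.0011))
squat_jar
('side', np.float64(0.4506), np.float64(0.3624
[... 906 characters left out ...]
t64(-0.0001))
('side', np.float64(0.5422), np.float64(0.3926), np.float64(0.0012))
('top', np.float64(0.5415), np.float64(0.3897), np.float64(0.0018))
('top', np.float64(0.4522), np.float64(0.3623), np.float64(-0.0012))
('top', np.float64(0.4904), np.float64(0.3028), np.float64(-0.0018))
('side', np.float64(0.4899), np.float64(0.3017), np.float64(-0.0006))
('side', np.float64(0.4511), np.float64(0.3628), np.float64(-0.0))
('side', np.float64(0.5384), np.float64(0.3926), np.float64(-0.0012))
('top', np.float64(0.4539), np.float64(0.3609), np.float64(-0.0045))
('top', np.float64(0.4923), np.float64(0.3016), np.float64(-0.0031))
('top', np.float64(0.5406), np.float64(0.3914), np.float64(0.001))
```

View pics/s1.png

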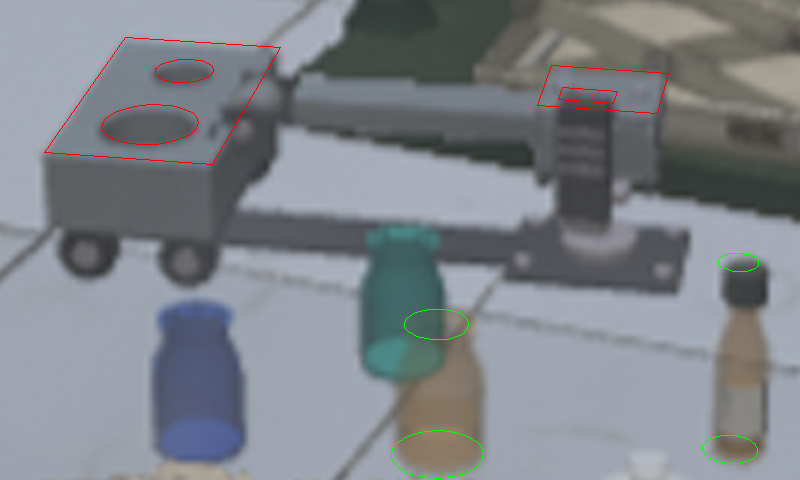

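View pics/t1.png

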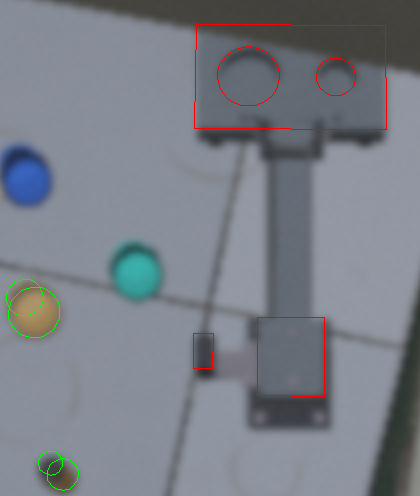

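The overlay fits the dock to within about 1 px, or roughly 2 mm, and confirms the brown jar is at (0.452, 0.363). I'll keep the tool closing along dock x for both placements.

```bash
cat >> h.py <<'E'
from scipy.spatial.transform import Rotation as Rt
def mv(pos,az,tilt=0,s=None):
    """tool shift/turn from the present pose; az = world azimuth (deg) of tool y, tilt about tool y (deg)"""
    s=s or get_state(); q=np.array(s["orientation"]); R0=Rt.from_quat(q[[1,2,3,0]])
    a=np.radians(az); y=[np.cos(a),np.sin(a),0]; x=[-np.sin(a),np.cos(a),0]
    R1=Rt.from_matrix(np.c_[x,y,[0,0,-1]])*Rt.from_rotvec([0,np.radians(tilt),0])
    print("shift",R0.inv().apply(np.array(pos)-s["position"]).round(4),"turn",np.degrees((R0.inv()*R1).as_rotvec()).round(2),"clock",s["clock"])
E
python3 -c "
from h import *
mv([.349,.3195,.12],11.5)"
```

```text
shift [-0.2476 -0.2218  0.1113] turn [ 0.   -0.   62.53] clock 4.4
```

Careful with the scale: turns go in shares of 180 degrees. That gives: 62.5 degrees / 180 = 0.3472.

>>> drive_tool(steps=[-0.248,-0.222,0.111,0,0,0.3472,-0.248,-0.222,0.111,0,0,0.3472,-0.248,-0.222,0.111,0,0,0.3472,-0.248,-0.222,0.111,0,0,0.3472,-0.248,-0.222,0.111,0,0,0.3472,-0.248,-0.222,0.111,0,0,0.3472,-0.248,-0.222,0.111,0,0,0.3472,-0.248,-0.222,0.111,0,0,0.3472,-0.248,-0.222,0.111,0,0,0.3472,-0.248,-0.222,0.111,0,0,0.3472], gripper=0.055)

```text
clock: 5.4
position: [0.3497, 0.3196, 0.1207]
orientation: [-0.0, 0.632, 0.775, 0.001]
force: [0.1, 0.2, 0.3]
finger_gap: 0.646
gripper_force: 0.0
```

```bash
python3 -c "
from h import *
mv([.349,.3195,.028],11.5); print(get_state()['position'],get_state()['force'],get_state()['finger_gap'])
r=read_camera('side'); p=np.load('p.npy')
T=get_state()['position']
ex=[circ(T[0],T[1],T[2],.003),circ(.349,.3195,0,.0105),circ(.349,.3195,.08,.0075)]
cv2.imwrite('pics/s2.png',overlay(r,p,ex,(260,390,130,260),5))
"
```

```text
shift [-0.     -0.0008  0.0927] turn [ 0.05 -0.04  0.07] clock 5.4
[0.34973119 0.31963533 0.120695  ] [0.06550261 0.15977794 0.25256815] 0.6456975250012936
```

View pics/s2.png

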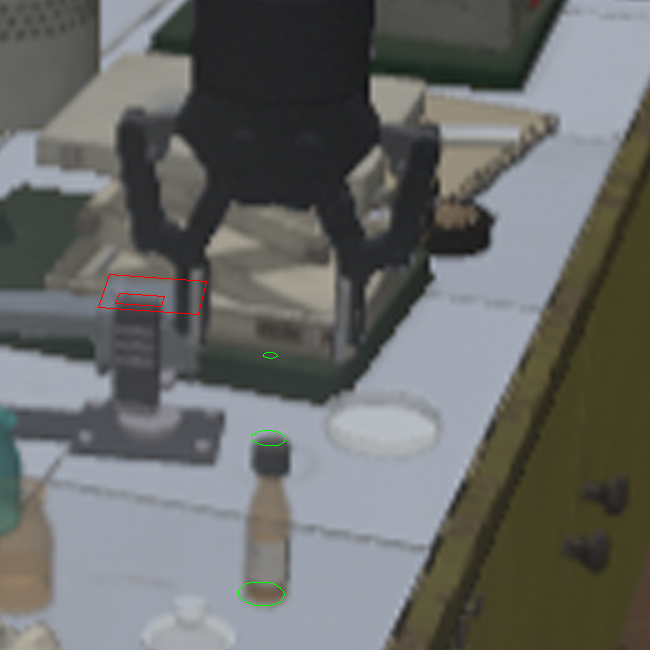

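The side view shows the open fingers straddling the vial axis, with tips at about (183,330) and (343,355) in the crop and the vial at (268,600). The offset is about 1 px. I'll descend and grip.

>>> drive_tool(steps=[0,-0.002,0.045,0,0,0,0,-0.002,0.093,0,0,0,0,-0.002,0.093,0,0,0,0,-0.002,0.093,0,0,0])

```text
clock: 5.85
position: [0.3462, 0.3191, 0.0269]
orientation: [-0.0, 0.632, 0.775, -0.001]
force: [0.9, 0.8, -0.6]
finger_gap: 0.644
gripper_force: 0.0
```

>>> drive_tool(steps=[0,0,0,0,0,0,0,0,0,0,0,0,0,0,0,0,0,0,0,0,0,0,0,0,0,0,0,0,0,0,0,0,0,0,0,0,0,0,-0.04,0,0,0,0,0,-0.09,0,0,0,0,0,-0.12,0,0,0,0,0,-0.12,0,0,0], gripper=0)

```text
clock: 6.85
position: [0.3515, 0.3218, 0.154]
orientation: [0.002, 0.633, 0.775, 0.007]
force: [0.2, -0.0, -0.0]
finger_gap: 0.211
gripper_force: 58.1
```

```bash
python3 -c "
from h import *
p=np.load('p.npy'); P=dockw(p,[.19,-.03,.14])[0]; print(P, get_state()['finger_gap']*.085)
for c in('side','top'):print([(round(d['conf'],2),np.round(d['location'],4)) for d in spot_point(c,'slim_vial')])
mv(P,11.5)"
```

```text
[0.63932489 0.19536655 0.14      ] 0.017935960706818133
[(0.65, array([0.3486, 0.3192, 0.0018]))]
[(0.62, array([0.3488, 0.319 , 0.0011]))]
shift [-0.1796  0.2605  0.0097] turn [ 0.21 -0.1   0.02] clock 6.95
```

>>> drive_tool(steps=[-0.03,0.04,-0.01,0,0,0,-0.06,0.085,-0.01,0,0,0,-0.09,0.13,-0.01,0,0,0,-0.12,0.175,-0.01,0,0,0,-0.15,0.22,-0.01,0,0,0,-0.18,0.26,-0.01,0,0,0,-0.18,0.26,-0.01,0,0,0,-0.18,0.26,-0.01,0,0,0,-0.18,0.26,-0.01,0,0,0])

```text
clock: 7.85
position: [0.6362, 0.1938, 0.1548]
orientation: [-0.002, 0.633, 0.774, -0.002]
force: [-0.4, 0.2, -0.1]
finger_gap: 0.213
gripper_force: 58.1
```

```bash
python3 - <<'E'
from h import *
p=np.load('p.npy'); s=get_state(); T=np.array(s['position']); print(T,s['orientation'],s['finger_gap'])
z=T[2]-.028; print(z)
v=dockw(p,[[.19,-.03,.04]])[0]
ims=[]
for c,b,k in(('side',(190,280,130,230),5),('top',(235,305,110,190),5)):
    r=read_camera(c)
    print(c,[(round(d['conf'],2),np.round(d['location'],4)) for d in spot_point(c,'slim_vial')],[(round(d['conf'],2),np.round(d['location'],4)) for d in spot_point(c,'pocket_one')])
    m=[d for d in silhouettes(c,'slim_vial') if d['conf']>.3]
    for d in m:
        ys,xs=np.where(d['mask']); print(d['conf'],xs.min(),xs.max(),ys.min(),ys.max(), [(y,xs[ys==y].min(),xs[ys==y].max()) for y in range(ys.min(),ys.max()+1,3)])
    ex=[circ(T[0],T[1],z,.0105),circ(T[0],T[1],z+.08,.0075),np.array([[T[0],T[1],z],[T[0],T[1],.04]])]
    ims.append(overlay(r,p,ex,b,k))
    print(c,'axis px',proj(r,[[T[0],T[1],z+h] for h in (0,.02,.04)]).round(1).tolist())
h=500; ims=[cv2.copyMakeBorder(i,0,h-i.shape[0],0,0,cv2.BORDER_CONSTANT) for i in ims]
cv2.imwrite('pics/v3.png',np.hstack(ims))
E
```

```text
[0.63624658 0.19384916 0.15480375] [-0.00171255  0.63287466  0.77425022 -0.00182672] 0.21314450364444662
0.12680375118201836
side [(0.59, array([0.6387, 0.1932, 0.1249]))] [(0.57, array([0.6383, 0.1934, 0.039 ]))]
0.61 215 224 134 164 [(134, np.int64(217), np.int64(220)), (137, np.int64(215), np.int64(221)), (140, np.int64(216), np.int64(221)), (143, np.int64(216), np.int64(221)), (146, np.int64(216), np.int64(221)), (149, np.int64(216), np.int64(221)), (152, np.int64(216), np.int64(221)), (155, np.int64(216), np.int64(224)), (158, np.int64(217), np.int64(224)), (161, np.int64(217), np.int64(224)), (164, np.int64(218), np.int64(223))]
side axis px [[220.6, 162.4], [220.3, 155.2], [220.0, 147.8]]
top [(0.18, array([0.641 , 0.4884, 0.0014]))] []
0.38 243 271 136 235 [(136, np.int64(246), np.int64(247)), (139, np.int64(244), np.int64(260)), (142, np.int64(244), np.int64(260)), (145, np.int64(243), np.int64(261)), (148, np.int64(243), np.int64(261)), (151, np.int64(243), np.int64(261)), (154, np.int64(243), np.int64(261)), (157, np.int64(243), np.int64(261)), (160, np.int64(243), np.int6
[... 294 characters left out ...]
t64(269)), (187, np.int64(261), np.int64(270)), (190, np.int64(261), np.int64(270)), (193, np.int64(261), np.int64(270)), (196, np.int64(261), np.int64(270)), (199, np.int64(261), np.int64(270)), (202, np.int64(262), np.int64(270)), (205, np.int64(262), np.int64(270)), (208, np.int64(258), np.int64(270)), (211, np.int64(257), np.int64(270)), (214, np.int64(243), np.int64(270)), (217, np.int64(243), np.int64(270)), (220, np.int64(244), np.int64(270)), (223, np.int64(254), np.int64(270)), (226, np.int64(256), np.int64(271)), (229, np.int64(257), np.int64(271)), (232, np.int64(257), np.int64(271)), (235, np.int64(259), np.int64(270))]
top axis px [[280.1, 140.3], [280.5, 137.8], [280.9, 135.3]]
```

View pics/v3.png

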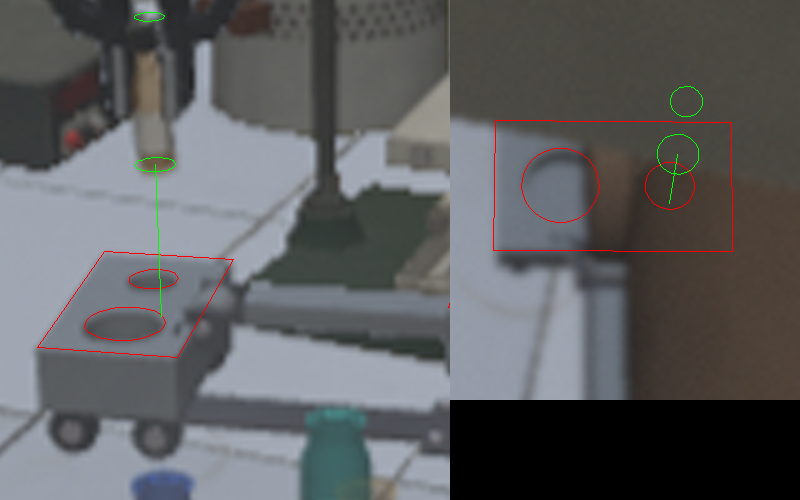

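The side view shows the vial hanging upright, its base at (220.5,163) px against 220.6 predicted. So side camera and arm agree; the top view is hidden by the arm. I'll refine the dock pose by edge fitting on the first pictures.

```bash
python3 - <<'E'
from h import *
from scipy.optimize import minimize
p0=np.load('p.npy')
def samp(L,n=12): return np.vstack([np.linspace(a,b,n,endpoint=False) for a,b in zip(L[:-1],L[1:])])
C=[samp(DOCK[0],25),DOCK[1],DOCK[2],samp(DOCK[3],12)]
sc={}
for c in('side','top'):
    r=read_camera(c); g=cv2.imread(f'pics/{c}0.png'); g=cv2.cvtColor(g,cv2.COLOR_BGR2GRAY).astype(np.float32)
    g=cv2.GaussianBlur(g,(0,0),.7); G=cv2.magnitude(cv2.Sobel(g,cv2.CV_32F,1,0),cv2.Sobel(g,cv2.CV_32F,0,1)); G=np.minimum(G,80)
    def f(p,which=range(4)):
        t=0
        for i in which:
            q=proj(r,dockw(p,C[i])).astype(np.float32); t+=cv2.remap(G,q[None,:,0],q[None,:,1],cv2.INTER_CUBIC).mean()
        return t
    sc[c]=f
    best=max(((f([p0[0]+a,p0[1]+b,p0[2]+y]),a,b,y) for a in np.arange(-.006,.0061,.001) for b in np.arange(-.006,.0061,.001) for y in np.arange(-.03,.031,.005)))
    x=minimize(lambda p:-f(p),p0+best[1:],method='Nelder-Mead',options=dict(initial_simplex=[p0+best[1:]+d for d in ([0,0,0],[.001,0,0],[0,.001,0],[0,0,.005])])).x
    print(c,f(p0),f(x),x.round(4),'P1',dockw(x,[.19,-.03,.04])[0].round(4),'P2',dockw(x,[.19,.028,.04])[0].round(4),'tab',dockw(x,[0,.055,.08])[0].round(4))
    # pockets individually at fitted yaw
    for i in(1,2):
        b=max((f([p0[0]+a,p0[1]+b,p0[2]],[i]),a,b) for a in np.arange(-.006,.0061,.0005) for b in np.arange(-.006,.0061,.0005)); print('  pocket',i,b, dockw(p0,[.19,[-.03,.028][i-1],.04])[0][:2]+b[1:])
F=lambda p:-sum(f(p) for f in sc.values())
E
```

```text
side 287.0336 300.08246 [0.4465 0.1914 0.1935] P1 [0.6387 0.1985 0.04  ] P2 [0.6275 0.2554 0.04  ] tab [0.4359 0.2454 0.08  ]
  pocket 1 (np.float32(83.004684), np.float64(-0.0009999999999999957), np.float64(0.004000000000000009)) [0.63832489 0.19936655]
  pocket 2 (np.float32(82.28928), np.float64(5.204170427930421e-18), np.float64(0.003000000000000008)) [0.62775873 0.25520161]
top 167.26315 176.14568 [0.448  0.1829 0.2177] P1 [0.64   0.1947 0.04  ] P2 [0.6275 0.2513 0.04  ] tab [0.4361 0.2366 0.08  ]
  pocket 1 (np.float32(36.129967), np.float64(0.0060000000000000105), np.float64(-0.0004999999999999952)) [0.64532489 0.19486655]
  pocket 2 (np.float32(35.08623), np.float64(0.0060000000000000105), np.float64(-0.0009999999999999957)) [0.63375873 0.25120161]
```

Edge fits and networks agree on pocket one at about (0.639, 0.195). I'll go there, settle, then descend gently.

```bash
python3 -c "
from h import *
p=np.load('p.npy'); mv(dockw(p,[.19,-.03,.11])[0],11.5); print(get_state()['position'])"
```

```text
shift [0.0004 0.0015 0.0476] turn [0.02 0.   0.06] clock 8.35
[0.63791792 0.1947029  0.15759466]
```

>>> drive_tool(steps=[0,0.001,0.03,0,0,0,0,0.001,0.055,0,0,0,0,0.001,0.055,0,0,0,0,0.001,0.055,0,0,0,0,0.001,0.055,0,0,0])

```text
clock: 8.85
position: [0.6404, 0.1949, 0.1041]
orientation: [0.001, 0.633, 0.775, 0.001]
force: [0.6, 0.3, 0.0]
finger_gap: 0.21
gripper_force: 58.1
```

```bash
python3 -c "
from h import *
p=np.load('p.npy'); mv(dockw(p,[.19,-.03,.085])[0],11.5); print(get_state()['position'],get_state()['force'])
r=read_camera('side');print([(round(d['conf'],2),np.round(d['location'],4)) for d in spot_point('side','slim_vial')])"
```

```text
shift [ 0.0007 -0.0011  0.0191] turn [ 0.17 -0.    0.03] clock 8.85
[0.64044685 0.19491712 0.10407817] [0.63364396 0.2671302  0.0466729 ]
[(0.63, array([0.6387, 0.1938, 0.0731]))]
```

Base is about 14 mm above the rim; continuing slowly.

>>> drive_tool(steps=[0,-0.001,0.006,0,0,0,0,-0.001,0.012,0,0,0,0,-0.001,0.016,0,0,0,0,-0.001,0.019,0,0,0,0,-0.001,0.021,0,0,0,0,-0.001,0.021,0,0,0])

```text
clock: 9.55
position: [0.6385, 0.1944, 0.081]
orientation: [0.0, 0.633, 0.775, 0.0]
force: [2.0, 1.5, -0.8]
finger_gap: 0.21
gripper_force: 57.8
```

It's in the pocket (base about 54 mm up) with only slight lateral contact. Going down to the floor.

>>> drive_tool(steps=[0,0.001,0.004,0,0,0,0,0.001,0.008,0,0,0,0,0.001,0.011,0,0,0,0,0.001,0.013,0,0,0,0,0.001,0.013,0,0,0])

```text
clock: 10.05
position: [0.6389, 0.1946, 0.0703]
orientation: [-0.0, 0.632, 0.775, -0.001]
force: [-3.8, -1.6, 9.8]
finger_gap: 0.211
gripper_force: 60.2
```

>>> drive_tool(steps=[0,0,0,0,0,0,0,0,0,0,0,0,0,0,0,0,0,0,0,0,0,0,0,0,0,0,-0.03,0,0,0,0,0,-0.08,0,0,0,0,0,-0.13,0,0,0,0,0,-0.15,0,0,0,0,0,-0.15,0,0,0], gripper=0.045)

```text
clock: 10.95
position: [0.6423, 0.1954, 0.2239]
orientation: [0.003, 0.633, 0.775, 0.004]
force: [0.2, -0.8, -0.3]
finger_gap: 0.527
gripper_force: 0.0
```

```bash
python3 -c "
from h import *
mv([.452,.363,.13],11.5); print(get_state()['position'],get_state()['force'],get_state()['finger_gap'])
r=read_camera('side');print([(round(d['conf'],2),np.round(d['location'],4)) for d in spot_point('side','slim_vial')],[(round(d['conf'],2),np.round(d['location'],4)) for d in spot_point('side','squat_jar')])"
```

```text
shift [ 0.2023 -0.1539  0.0924] turn [ 0.57 -0.02  0.03] clock 10.95
[0.64228562 0.19535552 0.22390677] [ 0.17005145 -0.75173545 -0.28025631] 0.5271192807621708
[(0.42, array([0.6445, 0.1939, 0.0398]))] [(0.94, array([0.4541, 0.3631, 0.0013])), (0.71, array([0.5405, 0.3924, 0.0017])), (0.51, array([0.4911, 0.3022, 0.0023])), (0.26, array([0.4515, 0.1839, 0.0719]))]
```

Vial seated (base z about 0.040). Now the jar.

>>> drive_tool(steps=[0.034,-0.026,0,0,0,0,0.067,-0.051,0,0,0,0,0.1,-0.077,0.01,0,0,0,0.134,-0.103,0.03,0,0,0,0.168,-0.129,0.06,0,0,0,0.202,-0.154,0.09,0,0,0,0.202,-0.154,0.09,0,0,0,0.202,-0.154,0.09,0,0,0,0.202,-0.154,0.09,0,0,0], gripper=0.055)

```text
clock: 12.0
position: [0.4484, 0.3612, 0.1277]
orientation: [0.0, 0.633, 0.774, -0.0]
force: [1.2, -1.0, 0.1]
finger_gap: 0.642
gripper_force: 0.0
```

```bash
python3 -c "
from h import *
print(get_state()['finger_gap'])
L=[]
for c in('side','top')*2:
  read_camera(c)
  L+=[d['location'] for d in spot_point(c,'squat_jar') if abs(d['location'][0]-.452)<.012 and abs(d['location'][1]-.363)<.012]
print(np.round(L,4),np.mean(L,0)); mv([.452,.363,.027],11.5)"
```

```text
0.6423863914311798
[[0.4513 0.3651 0.0018]
 [0.4532 0.3668 0.0013]] [0.45225 0.36595 0.00155]
shift [0.0008 0.0035 0.1018] turn [ 0.06 -0.02 -0.03] clock 12.4
```

>>> drive_tool(steps=[0.0015,0.0025,0.04,0,0,0,0.0015,0.0025,0.08,0,0,0,0.0015,0.0025,0.1,0,0,0,0.0015,0.0025,0.1,0,0,0,0.0015,0.0025,0.1,0,0,0])

```text
clock: 12.9
position: [0.4503, 0.3637, 0.0285]
orientation: [0.0, 0.633, 0.774, 0.0]
force: [0.8, 0.1, 0.6]
finger_gap: 0.642
gripper_force: 0.0
```

>>> drive_tool(steps=[0,0,0,0,0,0,0,0,0,0,0,0,0,0,0,0,0,0,0,0,0,0,0,0,0,0,0,0,0,0], gripper=0)

```text
clock: 13.4
position: [0.4518, 0.3649, 0.0308]
orientation: [0.001, 0.632, 0.775, 0.002]
force: [-0.7, -1.2, 5.6]
finger_gap: 0.354
gripper_force: 59.4
```

>>> drive_tool(steps=[0,0,-0.03,0,0,0,0,0,-0.08,0,0,0,0,0,-0.13,0,0,0,0,0,-0.16,0,0,0,0,0,-0.16,0,0,0])

```text
clock: 13.9
position: [0.4538, 0.3665, 0.1956]
orientation: [0.002, 0.632, 0.775, 0.007]
force: [-0.8, 0.4, 0.7]
finger_gap: 0.356
gripper_force: 59.8
```

```bash
python3 -c "
from h import *
p=np.load('p.npy'); mv(dockw(p,[.19,.028,.18])[0],11.5); print(get_state()['position'],get_state()['finger_gap'])
r=read_camera('side');print([(round(d['conf'],2),np.round(d['location'],4)) for d in spot_point('side','squat_jar')])"
```

```text
shift [-0.1468  0.1474  0.0167] turn [ 0.73 -0.32  0.03] clock 13.9
[0.45384411 0.36648169 0.19564137] 0.35634492759124886
[(0.9, array([0.4928, 0.3011, 0.0027])), (0.77, array([ 0.5438,  0.3902, -0.0025])), (0.67, array([0.455 , 0.3664, 0.1689]))]
```

>>> drive_tool(steps=[-0.03,0.03,0.016,0,0,0,-0.06,0.06,0.016,0,0,0,-0.09,0.09,0.016,0,0,0,-0.12,0.12,0.016,0,0,0,-0.147,0.147,0.016,0,0,0,-0.147,0.147,0.016,0,0,0,-0.147,0.147,0.016,0,0,0,-0.147,0.147,0.016,0,0,0])

```text
clock: 14.8
position: [0.6213, 0.2491, 0.17]
orientation: [-0.001, 0.632, 0.775, -0.002]
force: [0.2, 0.5, -1.5]
finger_gap: 0.356
gripper_force: 59.9
```

```bash
python3 - <<'E'
from h import *
p=np.load('p.npy')
for i in range(3):
    r=read_camera('side'); print([(round(d['conf'],2),np.round(d['location'],4)) for d in spot_point('side','squat_jar') if d['location'][2]>.03])
s=get_state(); T=np.array(s['position']); print(T); z=T[2]-.028
mv(dockw(p,[.19,.028,.105])[0],11.5)
ex=[circ(T[0],T[1],z,.0175),circ(T[0],T[1],z+.056,.012)]
a=overlay(r,p,ex,(190,280,120,230),5)
r=read_camera('top'); b=overlay(r,p,ex,(235,305,110,190),5)
h=550; cv2.imwrite('pics/j4.png',np.hstack([cv2.copyMakeBorder(i,0,h-i.shape[0],0,0,cv2.BORDER_CONSTANT) for i in (a,b)]))
E
```

```text
[(0.74, array([0.6217, 0.2494, 0.1381])), (0.29, array([0.4493, 0.1901, 0.0842]))]
[(0.73, array([0.6281, 0.2496, 0.1402]))]
[(0.77, array([0.6222, 0.2485, 0.1431])), (0.25, array([0.4479, 0.1882, 0.087 ]))]
[0.6227577  0.24979875 0.17241465]
shift [0.0013 0.0054 0.0674] turn [-0.  -0.   0.1] clock 15.1
```

View pics/j4.png

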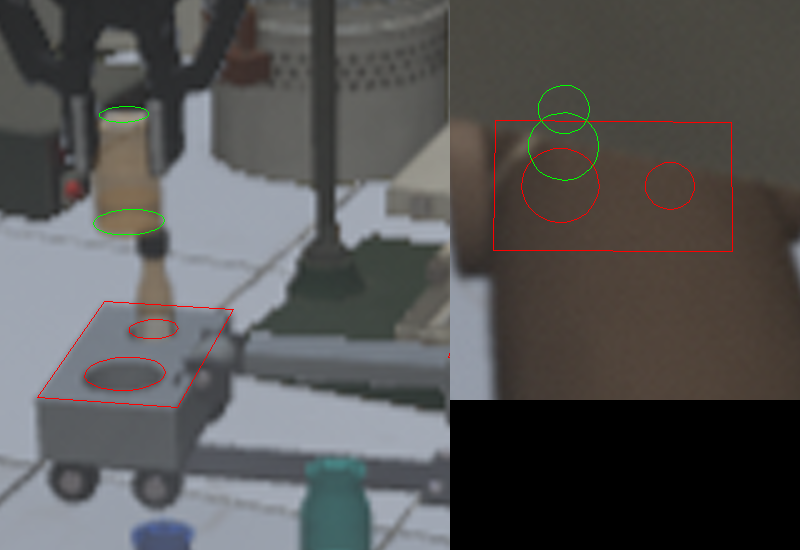

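The jar hangs upright, with its base centre at about (215.6,164) px, close to the prediction. The vial stands in pocket one. I'll move to the pocket-two axis and go down.

>>> drive_tool(steps=[0.0015,0.005,0.02,0,0,0,0.0015,0.005,0.045,0,0,0,0.0015,0.005,0.067,0,0,0,0.0015,0.005,0.067,0,0,0,0.0015,0.005,0.067,0,0,0,0.0015,0.005,0.067,0,0,0])

```text
clock: 15.75
position: [0.6292, 0.252, 0.1071]
orientation: [0.001, 0.632, 0.775, 0.001]
force: [1.0, 0.7, -0.7]
finger_gap: 0.353
gripper_force: 59.8
```

```bash
python3 -c "
from h import *
p=np.load('p.npy'); mv([.628,.2528,.085],11.5); print(get_state()['position'],get_state()['force'])"
```

```text
shift [ 0.001  -0.0011  0.0221] turn [ 0.18 -0.02  0.03] clock 15.75
[0.629247   0.25204973 0.10711298] [ 0.95273459  0.6547006  -0.67956782]
```

>>> drive_tool(steps=[0.0005,-0.0005,0.006,0,0,0,0.0005,-0.0005,0.012,0,0,0,0.0005,-0.0005,0.016,0,0,0,0.0005,-0.0005,0.02,0,0,0,0.0005,-0.0005,0.023,0,0,0,0.0005,-0.0005,0.023,0,0,0])

```text
clock: 16.35
position: [0.6269, 0.2517, 0.0814]
orientation: [-0.0, 0.633, 0.775, -0.001]
force: [-0.6, -0.7, -1.2]
finger_gap: 0.35
gripper_force: 59.9
```

In the pocket without contact force; continuing to the floor.

>>> drive_tool(steps=[0.0005,0.0005,0.004,0,0,0,0.0005,0.0005,0.008,0,0,0,0.0005,0.0005,0.011,0,0,0,0.0005,0.0005,0.013,0,0,0,0.0005,0.0005,0.013,0,0,0])

```text
clock: 16.85
position: [0.6278, 0.2524, 0.0709]
orientation: [-0.0, 0.632, 0.775, -0.0]
force: [-3.4, -1.2, 6.2]
finger_gap: 0.355
gripper_force: 60.6
```

On the floor (0.0709 - 0.0308 ≈ 0.040). Release and rise.

>>> drive_tool(steps=[0,0,0,0,0,0,0,0,0,0,0,0,0,0,0,0,0,0,0,0,0,0,0,0,0,0,-0.03,0,0,0,0,0,-0.08,0,0,0,0,0,-0.13,0,0,0,0,0,-0.15,0,0,0,0,0,-0.15,0,0,0], gripper=0.05)

```text
clock: 17.75
position: [0.631, 0.2536, 0.2252]
orientation: [0.003, 0.632, 0.775, 0.004]
force: [0.0, -0.1, -0.5]
finger_gap: 0.586
gripper_force: 0.0
```

```bash
python3 -c "
from h import *
p=np.load('p.npy')
r=read_camera('side')
for q in('slim_vial','squat_jar','latch_grip'):print(q,[(round(d['conf'],2),np.round(d['location'],4)) for d in spot_point('side',q)])
print(dockw(p,[0,.055,.08])[0]); mv(dockw(p,[0,.055,.15])[0],101.5);mv([.434,.242,.15],101.5); print(get_state()['joint_pos'])"
```

```text
slim_vial [(0.61, array([0.6402, 0.1934, 0.0392]))]
squat_jar [(0.78, array([0.4891, 0.2996, 0.002 ])), (0.6, array([0.6294, 0.2548, 0.0396])), (0.6, array([ 0.5411,  0.3926, -0.0024])), (0.43, array([0.4321, 0.2433, 0.0799])), (0.19, array([0.6271, 0.2533, 0.036 ]))]
latch_grip [(0.51, array([0.434 , 0.2433, 0.081 ]))]
[0.43619067 0.24077017 0.08      ]
shift [ 0.027  -0.188   0.0673] turn [ -0.24  -0.19 -89.97] clock 17.95
shift [ 0.0287 -0.1899  0.0673] turn [ -0.24  -0.19 -89.97] clock 17.95
[ 3.18063947e-01  4.18522726e-01  1.51500485e+00 -3.11486846e-06
  1.21291066e+00  1.16878526e-01]
```

Both are seated. Now I'll turn to close along dock y and go above the latch tab.

In the tool's units: -90 degrees / 180 = -0.5.

>>> drive_tool(steps=[0.028,-0.189,0,0,0,-0.5,0.028,-0.189,0,0,0,-0.5,0.028,-0.189,0,0,0,-0.5,0.028,-0.189,0,0,0,-0.5,0.028,-0.189,0.02,0,0,-0.5,0.028,-0.189,0.05,0,0,-0.5,0.028,-0.189,0.067,0,0,-0.5,0.028,-0.189,0.067,0,0,-0.5,0.028,-0.189,0.067,0,0,-0.5,0.028,-0.189,0.067,0,0,-0.5,0.028,-0.189,0.067,0,0,-0.5,0.028,-0.189,0.067,0,0,-0.5], gripper=0.026)

```text
clock: 19.15
position: [0.4354, 0.2414, 0.15]
orientation: [-0.002, -0.1, 0.995, -0.001]
force: [-0.2, -0.5, 0.2]
finger_gap: 0.299
gripper_force: 0.0
```

```bash
python3 - <<'E'
from h import *
p=np.load('p.npy'); s=get_state(); T=np.array(s['position']); print(T,s['finger_gap'],s['joint_pos'])
for c in('side','top'):
    r=read_camera(c); print([(round(d['conf'],2),np.round(d['location'],4)) for d in spot_point(c,'latch_grip')])
    if c=='side': cv2.imwrite('pics/l5.png',overlay(r,p,[circ(T[0],T[1],T[2],.003),np.array([T,[T[0],T[1],.101]])],(240,340,130,230),6))
mv([.4355,.2415,.061],101.5)
E
```

```text
[0.43538269 0.24138991 0.15004747] 0.29883744424432884 [ 4.18766903e-01  1.65691180e-01  1.99275980e+00 -3.71310962e-05
  9.87650838e-01 -1.35299119e+00]
[(0.78, array([0.4343, 0.2457, 0.0782]))]
[(0.56, array([0.4333, 0.241 , 0.0854]))]
shift [ 0.0008 -0.0001  0.0904] turn [-0.02 -0.1  -0.04] clock 19.35
```

View pics/l5.png

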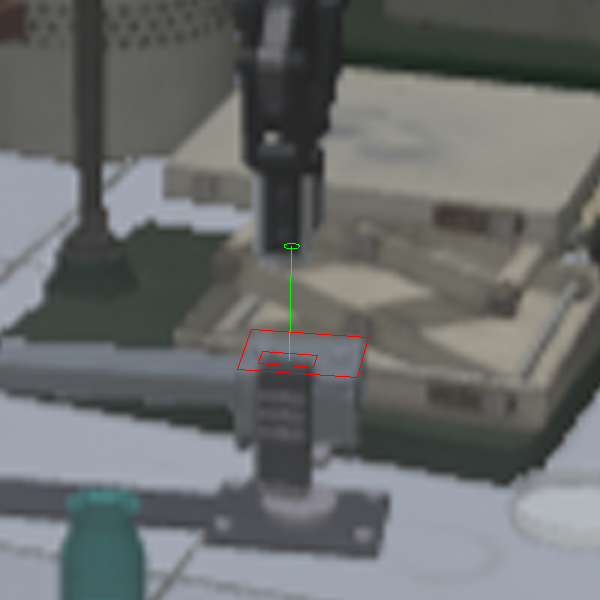

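The tab's top is at about (284,355) in the crop, about 1 px from the tool line, so the tool is well aligned. Descending astride the tab.

>>> drive_tool(steps=[-0.0005,0.001,0.03,0,0,0,-0.0005,0.001,0.05,0,0,0,-0.0005,0.001,0.06,0,0,0,-0.0005,0.001,0.07,0,0,0,-0.0005,0.001,0.08,0,0,0,-0.0005,0.001,0.089,0,0,0,-0.0005,0.001,0.089,0,0,0,-0.0005,0.001,0.089,0,0,0])

```text
clock: 20.15
position: [0.4374, 0.2433, 0.0633]
orientation: [0.0, -0.1, 0.995, 0.0]
force: [0.9, -0.1, -0.1]
finger_gap: 0.306
gripper_force: 0.0
```

>>> drive_tool(steps=[0,0,0,0,0,0,0,0,0,0,0,0,0,0,0,0,0,0,0,0,0,0,0,0,0,0,0,0,0,0], gripper=0)

```text
clock: 20.65
position: [0.438, 0.2431, 0.0638]
orientation: [0.001, -0.1, 0.995, -0.0]
force: [1.4, -4.1, 3.9]
finger_gap: 0.135
gripper_force: 60.6
```

Tab gripped (11.5 mm). Draw it.

>>> drive_tool(steps=[0,0.004,0,0,0,0,0,0.008,0,0,0,0,0,0.012,0,0,0,0,0,0.016,0,0,0,0,0,0.019,0,0,0,0,0,0.019,0,0,0,0,0,0.019,0,0,0,0])

```text
clock: 21.35
position: [0.4343, 0.2609, 0.0638]
orientation: [0.001, -0.101, 0.995, -0.001]
force: [2.9, -8.0, 3.8]
finger_gap: 0.136
gripper_force: 60.8
```

```bash
python3 -c "
from h import *
s=get_state(); print(s['position'],s['force'],s['finger_gap'])
a=np.radians(11.5); d=np.array(s['position'])[:2]-[.438,.2431]; print('dock y',-np.sin(a)*d[0]+np.cos(a)*d[1])
for t in (.05,.1,.15,.2,.25,.3,.35,.38,.4): print(t,'tool x,z mm',(-1e3*(.15-.15*np.cos(t)+.004*np.sin(t))).round(1),(-1e3*(.15*np.sin(t)+.004*np.cos(t)-.004)).round(1),np.degrees(t).round(1))
for c in('side','top'): read_camera(c); print([(round(d['conf'],2),np.round(d['location'],4)) for d in spot_point(c,'latch_grip')])
"
```

```text
[0.43430193 0.26090832 0.06378767] [ 2.87297649 -7.96668983  3.76488962] 0.1358436112856781
dock y 0.01818808788142722
0.05 tool x,z mm -0.4 -7.5 2.9
0.1 tool x,z mm -1.1 -15.0 5.7
0.15 tool x,z mm -2.3 -22.4 8.6
0.2 tool x,z mm -3.8 -29.7 11.5
0.25 tool x,z mm -5.7 -37.0 14.3
0.3 tool x,z mm -7.9 -44.1 17.2
0.35 tool x,z mm -10.5 -51.2 20.1
0.38 tool x,z mm -12.2 -55.4 21.8
0.4 tool x,z mm -13.4 -58.1 22.9
[(0.58, array([0.4292, 0.26  , 0.0775]))]
[]
```

Latch drawn about 18 mm (8 N, matching the spring). Lift along the hinge arc, tilting with the tongue.

In the tool's units: 8.6 degrees / 180 = 0.0478.

>>> drive_tool(steps=[-0.0004,0.0005,-0.0075,0,0.0161,0,-0.0011,0.0005,-0.015,0,0.0317,0,-0.0023,0.0005,-0.0224,0,0.0478,0,-0.0023,0.0005,-0.0224,0,0.0478,0])

```text
clock: 21.95
position: [0.4364, 0.261, 0.0855]
orientation: [-0.076, -0.1, 0.992, -0.009]
force: [1.2, -8.7, -1.2]
finger_gap: 0.133
gripper_force: 59.9
```

In the tool's units: 8.6 degrees / 180 = 0.0478.

>>> drive_tool(steps=[-0.0004,0,-0.0075,0,0.0161,0,-0.0011,0,-0.015,0,0.0317,0,-0.0023,0,-0.0224,0,0.0478,0,-0.0038,0,-0.0297,0,0.0639,0,-0.0053,0,-0.0355,0,0.0767,0,-0.0053,0,-0.0355,0,0.0767,0,-0.0053,0,-0.0355,0,0.0767,0,-0.0053,0,-0.0355,0,0.0767,0,-0.0053,0,-0.0355,0,0.0767,0])

```text
clock: 22.85
position: [0.4459, 0.2625, 0.1188]
orientation: [-0.194, -0.099, 0.976, -0.022]
force: [2.1, -9.6, -0.6]
finger_gap: 0.133
gripper_force: 59.8
```

```bash
python3 - <<'E'
from h import *
s=get_state(); print(s['position'],s['orientation'],s['force'],s['qvel'],s['clock'])
for c in('side','top'):
    r=read_camera(c)
    for q in('coupler','slim_vial','squat_jar','latch_grip'): print(c,q,[(round(d['conf'],2),np.round(d['location'],3)) for d in spot_point(c,q)])
    if c=='side': cv2.imwrite('pics/f6.png',cv2.resize(r['color'][110:250,180:340,::-1],None,fx=4,fy=4,interpolation=cv2.INTER_CUBIC))
E
```

```text
[0.44591439 0.26254178 0.11880041] [-0.19364546 -0.09861917  0.97586002 -0.0217467 ] [ 2.09549194 -9.56911388 -0.61660702] [-0.00085682 -0.00197947  0.00162317 -0.00076088 -0.00155238 -0.00015555] 22.85
side coupler [(0.73, array([0.465, 0.191, 0.136])), (0.29, array([0.633, 0.195, 0.038]))]
side slim_vial [(0.7, array([0.641, 0.194, 0.04 ])), (0.32, array([ 0.449,  0.19 , -0.   ]))]
side squat_jar [(0.83, array([ 0.54 ,  0.391, -0.002])), (0.74, array([0.632, 0.249, 0.041])), (0.52, array([0.49 , 0.303, 0.003])), (0.2, array([0.449, 0.266, 0.134]))]
side latch_grip [(0.65, array([0.447, 0.263, 0.134]))]
top coupler [(0.21, array([0.629, 0.256, 0.04 ]))]
top slim_vial [(0.58, array([0.643, 0.193, 0.044]))]
top squat_jar [(0.46, array([ 0.54 ,  0.388, -0.001])), (0.45, array([0.627, 0.251, 0.037]))]
top latch_grip []
```

View pics/f6.png

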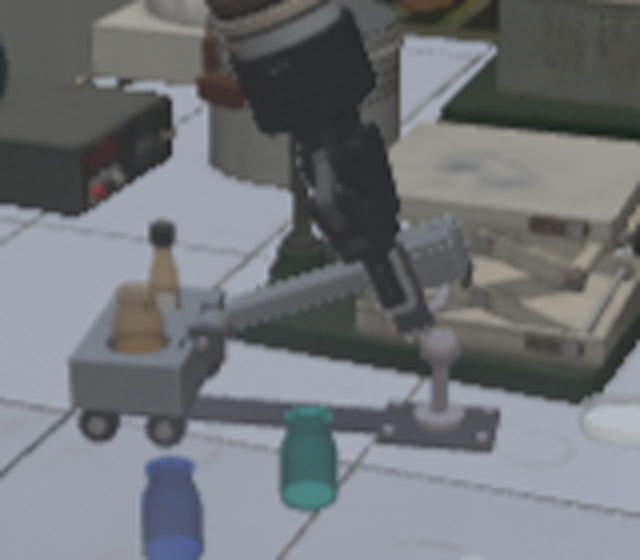

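The side view shows the tongue raised clear of the ball at (437,345) in the crop. The jar and vial are seated at (138,320) and (163,270). The arm is still and the coupler reads 136 mm, so I'm handing in.

```bash
python3 -c "
from station import *
print(job_done())"
```

```text
the job is handed in; nothing more can be done
None
```

The job is handed in with the slim vial in pocket one, the squat jar in pocket two, and the latch drawn, holding the tongue still at about 0.39 rad (coupler about 5.6 cm up); the judge's verdict was not shown.

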